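Jack up the bean mill and hold it

TASK

I need to slip the riser blocks under the front legs of the bean mill: set the small lever jack flat on the table with its round saddle centred under the mill's lift pad and let go of it. Press the jack's handle all the way down once as a trial lift, let it come all the way back up so that the mill stands on its legs again, then press it all the way down a second time and keep pressing: finish while holding the handle down with the mill up on the jack. Lift with the jack alone, do not lean on the mill, and leave the other things on the table where they are.

Things in the scene. Friction and masses are not known exactly. Their poses are not given: they have to be found in the camera images.
- jack: Small loose lever jack, 0.85 kg: grey base plate 275 x 90 x 8 mm, and on its centre line a round saddle, a dark pump block 50 (x) x 40 (y) mm and a handle with a cross bar. Origin on the underside, below the saddle's axis; x from handle end to saddle end, z up. Plate x -235 to +40 mm; block x -85 to -35 mm; handle pivot x -95 mm, 72 mm up.
- jack_block (a point): Centre of the top face of the jack's pump block (jack x -60 mm, 95 mm above the jack's underside). The block is 40 mm wide across the jack's y, with free sides down to the base plate: the place to pinch the jack from above to carry or slide it.
- saddle_top (a point): Centre of the flat top of the jack's saddle, a disc 40 mm across. 62 mm above the jack's underside when the handle is up, 92 mm with the handle fully down.
- handle_bar (a point): Centre of the rubber cross bar at the handle's end: 18 mm diameter, 56 mm long across the jack's y, 140 mm from the pivot. At jack x -221 mm, 133 mm up with the handle up; it swings in an arc about the pivot to jack x -233 mm, 51 mm up when fully down.
- jack_handle (a joint): Handle angle, rad: 0 = up (sloping up 0.45 rad from the pivot), 0.6 = fully down at its stop. Pressing it down raises the saddle 50 mm per rad. It does not latch: a light spring and the load bring it back up when let go. At the bar it takes about 3 N empty, 6 to 12 N with the mill on the saddle.
- mill: The bean mill's foot, fixed to the table; the deck with grey motor housing and steel hopper (0.28 m high) is hinged on it. Origin on the table; x from the mill's front edge (lift side) to its rear, y along the edge. Deck 260 mm wide from x 17 mm to the hinge at x 255 mm, 80 mm up; front legs (feet 34 mm across) at x 75 mm, y +-115 mm; housing from x 105 mm on.
- lift_pad (a point): Centre of the underside of the lift pad: a dark disc 32 mm across, on a bracket sticking out of the mill's front edge at mill x 0, clamped anywhere from mill y -30 to +30 mm. Marked by an upright stud 14 mm across on top, tip 30 mm above the underside. Underside 70 mm above the table at rest: the saddle slides in with 8 mm to spare, jack x along mill x, from the free table in front.
- mill_deck (a joint): Tilt of the mill about its rear hinge in rad: 0 = standing on its front legs, about 0.085 = front raised 22 mm, as far as the jack lifts it. It takes about 10 to 20 N upward at the pad to raise it.
- riser_a: Bystander: flat wooden riser block 50 x 50 x 15 mm; origin under its centre.
- riser_b: Bystander: a second such wooden riser block; origin under its centre.
- jar: Bystander: closed glass jar, 60 mm across, 85 mm high; origin under its centre.
- jug: Bystander: steel mug, 90 mm across, 100 mm high; origin under its centre.
- dish: Bystander: white bowl, 110 mm across, 35 mm high; origin under its centre.
- brush: Bystander: hand brush 180 mm long, lying on the table.
- wrench: Bystander: wrench 160 mm long, lying on the table.

How it is judged:
By the outcome, as a careful person would: the job done as asked, in the order asked, and still so for the second after the job is handed in, while the arm keeps its last pose, push and grip.
It also fails if it takes over 67 s, if anything falls off the work surface, if the arm or the gripper's body presses on something with over 40 N, if the wrist force passes 120 N, or if a joint passes its speed limit or range.

ROBOT

A 6-joint arm with a two-finger parallel gripper is mounted at the origin on the work surface. World frame = base frame: x ahead of the robot, y to its left, z up, the work surface at z = 0. Lengths are in m, angles in degrees, forces in N, time in s.
With the tool pointing down it reaches from about 0.35 to 0.85 m from the base axis. Payload 8.1 kg.
Tool frame: the origin (TCP) lies at the very end of the fingers, on their centre line; the grasp point (between the pads) lies 19 mm behind it; z points along the fingers, y is the line along which they close (so a half turn about z gives the same grasp; the last joint's range is limited). The gripper opens to 93 mm and grips with 3 to 60 N. Pads are 15 mm wide; open, the fingers measure 128 mm over their backs; the gripper's body (75 mm by 188 mm) begins 65 mm behind the grasp point.
Start: joints at [61.799, 7.471, 85.268, -0, 87.261, -4.893], TCP at [0.237, 0.551, 0.219] pointing down, gripper open.
Joint ranges: [-169.43, 169.43], [-51.17, 129.36], [1.28, 143.12], [-76.62, 256.62], [0, 156.53], [-152.29, 152.29]. Speed limits (degrees/s): [136.94, 136.94, 159.86, 180, 180, 180].

INTERFACE

Orientations are given as [roll, pitch, yaw] about the fixed x, y, z axes, in that order (R = Rz(yaw) Ry(pitch) Rx(roll)).
In Python, from station import get_state, snapshot, hand_in gives the robot as it stands. The module is installed in compiled form; this text tells all that it offers.
- The arm moves only by the tool drive_tool, never from a script. Its argument "targets" is a list that holds one entry, the list of rows, each a list of 7 numbers: the shift along the tool's x, y, z as a fraction of full scale, then the turn, a rotation vector about the tool's x, y, z as a fraction of full scale, then the gripper command: -1 is shut, 1 is fully open, values between are in proportion. In form: [[[tx, ty, tz, rx, ry, rz, claw], ...]]. A call has 1 to 5 rows; each row shifts and turns the commanded pose from where the row before left it, along the tool's axes as they then stand; what a row does not reach is not made up. Full scale, the value 1, is 4 cm for a shift and 0.08 rad for a turn. A row lasts 1/10 s, in which the tool goes at most 50 mm and 8.59 degrees, less where a joint would pass 70% of its speed; a pose out of reach is approached as far as the arm can. A call with a number of a shift or a turn outside -1 to 1 is refused whole. A call with a gripper value outside its range is refused whole. The fingers move at their own pace and stop on an object; the grip force is fixed at half the most. Time passes only in rows, so rows that do not move let the fingers close. It gives the time, the measured TCP pose, the force, the opening and the grip force at its end, in the units of the state.
- get_state(): the state, without advancing time (a new reading comes with each control period).
- snapshot(name): name is "scene" or "top"; returns a dict with "img" (384x512x3 uint8, blue, green, red), "range_z" (384x512 float32, m along the optical axis (not along the pixel's ray), 0 where there is no reading), "camera_matrix" (3x3 intrinsics, pixels), "dist" ([k1, k2, p1, p2, k3] as OpenCV has them; the pictures are not rectified), "world_from_camera" (4x4, takes a point from camera to world coordinates). Camera axes: x right, y up, looking along -z (the intrinsics and any distortion apply to the point x, -y, -z); pixel columns grow to the right and rows downward; lengths in m; the calibration is good to about 2 mm. A picture is of the moment at which its call begins.
- hand_in(): hands the job in; it is judged then, once.
The state is a dict: "time": time; "joint_positions": joint angles; "joint_velocities": joint speeds; "tau": joint torques, N m; "tool_pos": TCP position; "tool_rot": TCP orientation; "contact_force": force on the tool from outside, world axes, zero at the start; "torque": the same for the moment, N m; "finger_gap": opening from 0.0 (shut) to 1.0 (fully open); "grasp_force": force on a finger pad.
Only numpy, scipy, OpenCV 4.12 (cv2) and the standard library are available. Lean on these libraries where they do the work, as an engineer would, in place of code of your own. Each camera call takes 0.05 s, during which the arm holds its last target. There are 200 camera calls.

## Working session

There is one attempt and no reset: what is moved stays moved. The work goes in short steps, Python scripts to look and compute and a tool call to move; the robot and the scene stay as the last step left them, time stands still between calls to the robot, and variables do not carry over. Pictures are saved under pics/ and viewed, at most 10 in all, crops included, and the job is handed in when it is done.

Besides the shell and the picture viewer there is one more tool, called after "Call:" by a JSON object that holds its "api" and its "payload". drive_tool: Moves the arm, as the interface text tells. Its arguments: {"type":"object","properties":{"targets":{"type":"array"}},"required":["targets"]}

```bash
mkdir -p pics
python3 - <<'E'
from station import *
import cv2,numpy as np
print(get_state())
for n in("scene","top"):
    s=snapshot(n);np.savez(f"{n}0.npz",**s);cv2.imwrite(f"pics/{n}0.png",cv2.resize(s["img"],(800,600),interpolation=cv2.INTER_CUBIC))
    print(s["camera_matrix"],s["dist"],s["world_from_camera"])
E
```

```text
{'time': 0.0, 'joint_positions': array([ 6.17969110e+01,  7.51740321e+00,  8.53286580e+01,  2.05275681e-04,
        8.72611319e+01, -4.89313241e+00]), 'joint_velocities': array([-0.07916997,  0.0497217 ,  0.01019495,  0.06810119, -0.01406569,
       -0.04189351]), 'tau': array([ 1.32000372e-03, -5.59826195e+01, -4.91777909e+01,  7.66779645e-02,
        3.49618751e-02, -1.60098839e-04]), 'tool_pos': array([0.23713244, 0.550533  , 0.21756948]), 'tool_rot': array([-1.79893215e+02, -9.34757284e-03,  1.56690025e+02]), 'contact_force': array([ 0.18035426, -0.37730594, -0.21237102]), 'torque': array([0.00112888, 0.01464321, 0.01536139]), 'grasp_force': 0.0, 'finger_gap': 1.0016951889397256}
[[365.37294781   0.         258.9053725 ]
 [  0.         365.37294781 190.75867653]
 [  0.           0.           1.        ]] [-0.09747032  0.          0.          0.          0.        ] [[ 0.82313876 -0.41038319  0.3924643   0.98198564]
 [ 0.567658    0.61220994 -0.5504211  -0.60459624]
 [-0.01438698  0.67585844  0.73689103  0.88680101]
 [ 0.          0.          0.          1.        ]]
[[424.16195911   0.         260.15115284]
 [  0.         424.16195911 196.32187663]
 [  0.           0.           1.        ]] [-0.00934552  0.          0.          0.          0.        ] [[ 1.65057668e-02  9.92501768e-01 -1.21110692e-01  4.13946283e-01]
 [-9.99862581e-01  1.65710644e-02 -4.68067122e-04 -1.88480596e-02]
 [ 1.54237564e-03  1.21101775e-01  9.92638898e-01  1.35769094e+00]
 [ 0.00000000e+00  0.00000000e+00  0.00000000e+00  1.00000000e+00]]
```

View pics/scene0.png

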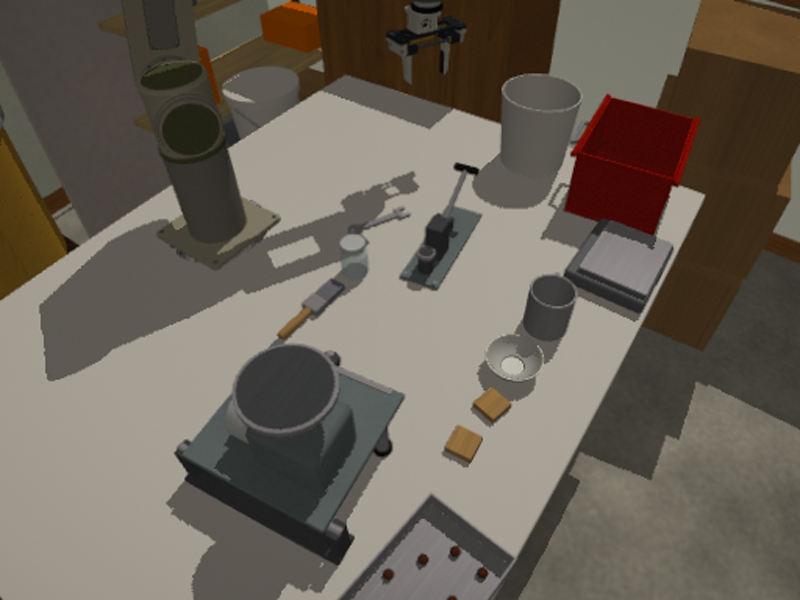

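View pics/top0.png

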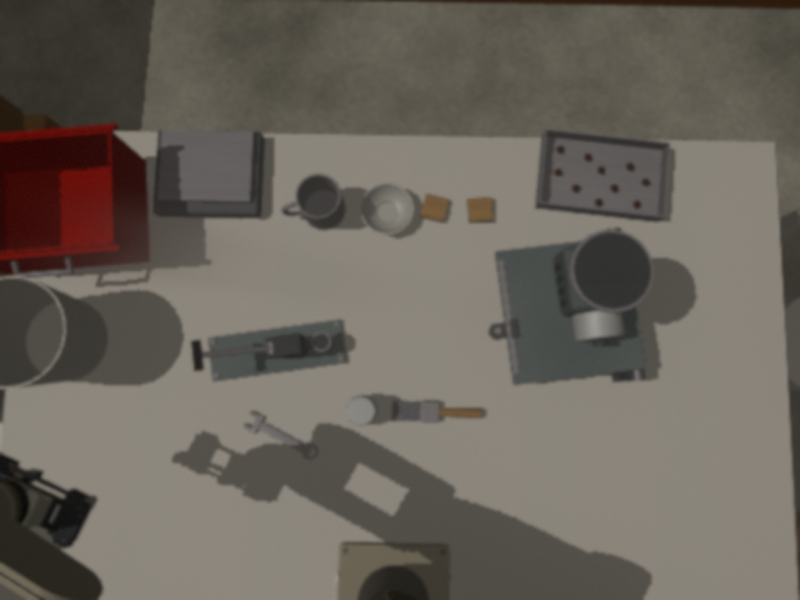

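The scene view shows the jack's block at about (440,230), its bar at (467,168), and the mill stud near (333,357). In the top view the saddle is at (322,342), the bar at (197,355), the stud at (498,330), and the mill deck spans 497–645 x 240–383.

```bash
cat > h.py <<'E'
import numpy as np,cv2
def load(f): return dict(np.load(f))
def dirs(s,uv):
    p=cv2.undistortPoints(np.float64(uv).reshape(-1,1,2),s["camera_matrix"],s["dist"])[:,0]
    return np.c_[p[:,0],-p[:,1],-np.ones(len(p))]
def plane(s,uv,z):
    T=s["world_from_camera"];d=dirs(s,uv)@T[:3,:3].T;o=T[:3,3]
    return o+d*((z-o[2])/d[:,2])[:,None]
def cloud(s):
    T=s["world_from_camera"];v,u=np.mgrid[:384,:512]
    d=dirs(s,np.c_[u.ravel(),v.ravel()])*s["range_z"].ravel()[:,None]
    return (d@T[:3,:3].T+T[:3,3]).reshape(384,512,3)
def proj(s,P):
    T=s["world_from_camera"];c=(np.atleast_2d(P)-T[:3,3])@T[:3,:3]
    return cv2.projectPoints(c*[1,-1,-1],np.zeros(3),np.zeros(3),s["camera_matrix"],s["dist"])[0][:,0]
E
python3 - <<'E'
from h import *
t=load("top0.npz");c=load("scene0.npz")
C=cloud(t);S=cloud(c)
# table check
print("table z top",np.median(C[255:262,300:330,2]),"scene",np.median(S[130:140,290:300,2]))
def comp(P,x0,x1,y0,y1,z0,z1):
    return (P[...,0]>x0)&(P[...,0]<x1)&(P[...,1]>y0)&(P[...,1]<y1)&(P[...,2]>z0)&(P[...,2]<z1)
# rough jack region
a=C[195:250,115:235];print("jack",np.nanmin(a[...,:2],(0,1)),np.nanmax(a[...,:2],(0,1)))
p=plane(t,[[206*1,219],[126,227],[319,211],[183,221]],0.05);print(p)
import numpy as np
np.set_printoptions(linewidth=200,precision=0,suppress=True)
print("z mm jack rows 205..240 step2, cols 120..225 step3");print(C[205:242:2,120:226:3,2]*1000)
print("z mm pad");print(C[200:224,308:336,2]*1000)
def big(s,x,y,w,h,k):return cv2.resize(s["img"][y:y+h,x:x+w],None,fx=k,fy=k,interpolation=cv2.INTER_CUBIC)
im=np.zeros((600,800,3),np.uint8)
b=big(t,115,195,114,50,7);im[:b.shape[0],:b.shape[1]]=b
b=big(t,300,190,40,40,6);im[355:595,:240]=b
b=big(c,190,215,40,30,6);im[355:535,250:490]=b
b=big(c,250,100,62,86,2.8);im[355:595,500:673]=b[:240,:173]
cv2.imwrite("pics/crops.png",cv2.convertScaleAbs(im,alpha=1.5))
E
```

```text
table z top 0.0008304449889307008 scene 0.007453800239011765
jack [ 0.40319955 -0.01884806] [0.58288277 0.45068992]
[[ 0.5002201   0.14767474  0.05      ]
 [ 0.47141538  0.39335323  0.05      ]
 [ 0.53079031 -0.20104317  0.05      ]
 [ 0.49285892  0.21841587  0.05      ]]
z mm jack rows 205..240 step2, cols 120..225 step3
[[   4.    1.   -2.    2.    0.    3.   -6.    5.   -2.   -2.    1.   -1.    2.    1.   -2.    5.   -2.   -4.    1.    1.    4.    3.   -0.    6.   -1.    3.    3.   -2.    3.    3.   -1.    5.
     4.    3.   -0.    2.]
 [   3.    1.   -3.   -3.    5.   -1.   -1.    3.    4.    8.    2.   -4.   -0.    2.    1.    3.    5.    3.   -0.   -3.    6.   -4.   -2.    0.   -2.    5.    3.   11.    5.    9.    9.    9.
    10.   -4.    0.   -0.]
 [   2.    0.    1.    2.   -4.   -3.   -4.   -5.    0.   -0.   -4.   -3.    2.    5.    2.    2.    8.    2.   -2.   -1.    5.    7.    8.   11.    9.    9.   10.   10.    7.    9.   14.   14.
     2.    6.    3.    1.]
 [  -1.    3.    2.    4.   -1.   -3.    3.    1.    3.    2.    3.    1.   -0.   -4.   -3.    0.    9.    9.    
[... 6837 characters left out ...]
2.   96.   97.]
 [  -3.    1.    6.    2.    1.    1.   -3.    6.    1.    3.   -2.   -1.    4.   -1.   -2.    3.    4.   95.   99.  101.   95.   95.   97.   99.   93.   97.   98.   95.]
 [   1.    4.   -0.    1.   -1.    3.   -0.   -2.    1.    5.   -2.    3.    4.   -4.    2.    1.    0.   95.   97.  100.   99.  100.   98.   99.  100.   97.   91.   96.]
 [   2.   -0.   -0. 1358.    2.    7.    1.    2.   -3.   -2.    2.   -2.    0.    2.    0.    2.    2.   93.   99.   96.   98.   99.  103.   99.  101.   93.   96.   99.]
 [   3.    0.   -3.    5.    1.    1.    2.    2.    2.    6.    2.   -1.    0.    1.    3.    4.   -0.    2.   98.   98.  101.  101.  100.   96.  100.   96.   97.   96.]]
```

View pics/crops.png

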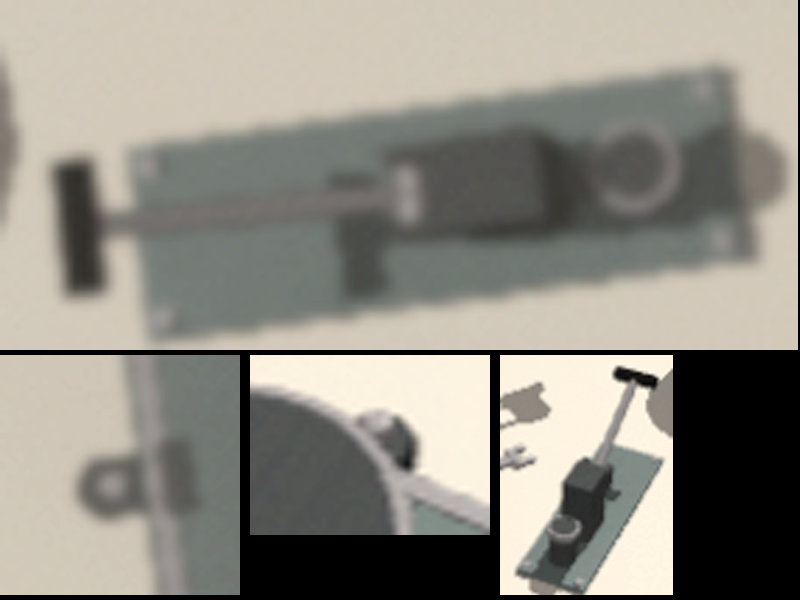

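The crops show the plate corners at (130,148), (735,65), (757,260) and (150,340), the saddle ring at (635,165), the bar centre at (78,227) and the stud at (119,487). Scene view: stud at (380,422), saddle at (565,522), bar at (635,377).

```bash
cat >> h.py <<'E'
def tri(a,ua,b,ub):
    oa,ob=a["world_from_camera"][:3,3],b["world_from_camera"][:3,3]
    da=(dirs(a,[ua])@a["world_from_camera"][:3,:3].T)[0];db=(dirs(b,[ub])@b["world_from_camera"][:3,:3].T)[0]
    k=np.linalg.lstsq(np.c_[da,-db],ob-oa,rcond=None)[0]
    p,q=oa+k[0]*da,ob+k[1]*db
    return (p+q)/2,np.linalg.norm(p-q)
E
python3 - <<'E'
from h import *
np.set_printoptions(precision=4,suppress=True)
t=load("top0.npz");c=load("scene0.npz");C=cloud(t)
n=lambda u,v,k,x,y:((u+.5)/k-.5+x,(v+.5)/k-.5+y)
T=lambda u,v:n(u,v,7,115,195)
cor=plane(t,[T(130,148),T(735,65),T(757,260),T(150,340)],.008);print("plate",cor)
sad=plane(t,[T(635,165)],.062)[0];bar=plane(t,[T(78,227)],.138)[0]
d=(cor[1]+cor[2]-cor[0]-cor[3])[:2];L=np.hypot(*d);d/=L
print("len",L/2,"sad",sad,"bar",bar,"plate yaw",np.degrees(np.arctan2(d[1],d[0])),"bar-sad yaw",np.degrees(np.arctan2(*(sad-bar)[1::-1])),"sad from plate",(cor[1]+cor[2])[:2]/2-.040*d, "dist bar-sad",np.hypot(*(sad-bar)[:2]))
# block top from cloud mask
v,u=np.nonzero((C[205:235,170:200,2]>.087)&(C[205:235,170:200,2]<.2))
P=plane(t,np.c_[u+170,v+205],.095)[:,:2].astype(np.float32);r=cv2.minAreaRect(P);print("block",r)
stud=plane(t,[n(119,487-355,6,300,190)],.10)[0];print("stud",stud)
N=lambda u,v:n(u,v,2.8,0,0)
S=lambda u,v:((u-500+.5)/2.8-.5+250,(v-355+.5)/2.8-.5+100)
print("tri sad",tri(t,T(635,165),c,S(565,522)))
print("tri bar",tri(t,T(78,227),c,S(635,377)))
print("tri stud",tri(t,n(119,132,6,300,190),c,n(380-250,422-355,6,190,215)))
# pad disc and edge
rows=[r for r in range(162,240) if not 203<=r<=220];e=[]
for r in rows:
    k=np.nonzero(C[r,300:345,2]>.05)[0][0]+300;e.append((k-.5,r))
E=plane(t,e,.098)[:,:2];vx,vy,x0,y0=cv2.fitLine(E.astype(np.float32),cv2.DIST_HUBER,0,.001,.001).ravel()
a=np.degrees(np.arctan2(vy,vx));print("edge dir",a,"pt",x0,y0,"resid",np.std((E-[x0,y0])@[-vy,vx]),"stud dist",(stud[:2]-[x0,y0])@[-vy,vx])
# deck rect
m=((C[...,2]>.085)&(C[...,2]<.115)).astype(np.uint8);m[:,:300]=0;m[220:,:][...]=m[220:,:]
k=cv2.connectedComponentsWithStats(m);i=1+np.argmax(k[2][1:,4]);v,u=np.nonzero(k[1]==i)
print("deck",cv2.minAreaRect(plane(t,np.c_[u,v],.098)[:,:2].astype(np.float32)))
m=(C[200:224,308:325,2]>.06)
v,u=np.nonzero(m[:, :12]);print("pad disc",cv2.minEnclosingCircle(plane(t,np.c_[u+308,v+200],.085)[:,:2].astype(np.float32)))
# obstacles
for nm,(x,y) in dict(jar=(360/1.5625,410/1.5625),jug=(322/1.5625,198/1.5625),brush0=(400/1.5625,410/1.5625),brush1=(485/1.5625,412/1.5625),dish=(250,134),wr=(312/1.5625,450/1.5625)).items(): print(nm,plane(t,[(x,y)],.03)[0,:2])
E
```

```text
plate [[0.5096 0.3857 0.008 ]
 [0.5522 0.1112 0.008 ]
 [0.4635 0.0987 0.008 ]
 [0.4228 0.3721 0.008 ]]
len 0.2771567791373688 sad [0.502  0.1484 0.062 ] bar [0.4675 0.3664 0.138 ] plate yaw -81.35705506237682 bar-sad yaw -81.0130288861553 sad from plate [0.5018 0.1445] dist bar-sad 0.22073157777704663
block ((0.4905076026916504, 0.21489381790161133), (0.04015396162867546, 0.06729469448328018), 9.105009078979492)
stud [ 0.5246 -0.1953  0.1   ]
tri sad (array([0.5027, 0.1487, 0.0669]), np.float64(0.002723143667051763))
tri bar (array([0.4674, 0.368 , 0.1322]), np.float64(0.00098375202191695))
tri stud (array([ 0.5262, -0.1942,  0.0978]), np.float64(0.0039007978259193252))
edge dir 8.055606 pt 0.58754045 -0.199105 resid 0.00846263210155522 stud dist 0.012570694732634212
deck ((0.5646050572395325, -0.3213886022567749), (0.2719014286994934, 0.28789639472961426), 3.070760488510132)
pad disc ((0.5169492959976196, -0.1841537058353424), 0.025883670896291733)
jar [0.3684 0.0704]
jug [0.7987 0.1595]
brush0 [ 0.3697 -0.0088]
brush1 [ 0.3685 -0.1772]
dish [0.777  0.0177]
wr [0.289  0.1629]
```

```bash
cat >> h.py <<'E'
from scipy.spatial.transform import Rotation as R
def plan(p0,yaw0,p1,yaw1,n):
    """rows for straight tool-down move; yaw in deg; returns rows with shift/turn in units"""
    p=np.array(p0,float);yaw=yaw0;dy=(yaw1-yaw0+180)%360-180;rz=round(-np.radians(dy)/n/.08,2)
    for i in range(n):
        Rm=R.from_euler('xyz',[180,0,yaw],degrees=True).as_matrix()
        t=np.round(Rm.T@((np.array(p1)-p)/(n-i))/.04,2);p=p+Rm@t*.04;yaw-=np.degrees(rz*.08)
        print(*(f"{x:g}" for x in t+0.),"| rz",rz)
    print("end",p,yaw)
E
python3 - <<'E'
from h import *
t=load("top0.npz");C=cloud(t)
e=[]
for r in range(162,240):
    if 203<=r<=220: continue
    k=np.nonzero(C[r,300:345,2]>.05)[0][0]+300;e.append((k-.5,r))
E=plane(t,e,.098)[:,:2]
for _ in range(6):
    q=np.polyfit(E[:,0],E[:,1],1);d=E[:,1]-np.polyval(q,E[:,0]);E=E[abs(d)<max(.004,1.5*np.std(d))]
print("edge deg",np.degrees(np.arctan(q[0])),len(E),np.std(d))
plan([.2371,.5505,.2176],156.69,[.493,.207,.2],98.8,15)
E
```

```text
edge deg 7.94442547861457 56 0.000890444149533805
-0.62 -0.36 0.03 | rz 0.84
-0.64 -0.31 0.03 | rz 0.84
-0.66 -0.27 0.03 | rz 0.84
-0.68 -0.23 0.03 | rz 0.84
-0.69 -0.18 0.03 | rz 0.84
-0.7 -0.13 0.03 | rz 0.84
-0.71 -0.09 0.03 | rz 0.84
-0.71 -0.04 0.03 | rz 0.84
-0.71 0.01 0.03 | rz 0.84
-0.71 0.06 0.03 | rz 0.84
-0.71 0.11 0.03 | rz 0.84
-0.7 0.15 0.03 | rz 0.84
-0.69 0.2 0.03 | rz 0.84
-0.67 0.24 0.02 | rz 0.84
-0.65 0.29 0.03 | rz 0.84
end [0.49291781 0.20688652 0.2       ] 98.93585425081304
```

Call:
{"api": "drive_tool", "payload": {"targets": [[[-0.62,-0.36,0.03,0,0,0.84,1],[-0.64,-0.31,0.03,0,0,0.84,1],[-0.66,-0.27,0.03,0,0,0.84,1],[-0.68,-0.23,0.03,0,0,0.84,1],[-0.69,-0.18,0.03,0,0,0.84,1]]]}}

```text
time: 0.6
tool_pos: [0.323, 0.4353, 0.2121]
tool_rot: [-179.9, 0.0, 137.3]
contact_force: [0.6, 0.1, 0.4]
finger_gap: 0.999
grasp_force: 0.0
```

Call:
{"api": "drive_tool", "payload": {"targets": [[[-0.7,-0.13,0.03,0,0,0.84,1],[-0.71,-0.09,0.03,0,0,0.84,1],[-0.71,-0.04,0.03,0,0,0.84,1],[-0.71,0.01,0.03,0,0,0.84,1],[-0.71,0.06,0.03,0,0,0.84,1]]]}}

```text
time: 1.1
tool_pos: [0.4081, 0.321, 0.2061]
tool_rot: [-180.0, 0.0, 118.0]
contact_force: [0.5, -0.6, -0.2]
finger_gap: 1.001
grasp_force: 0.0
```

Call:
{"api": "drive_tool", "payload": {"targets": [[[-0.71,0.11,0.03,0,0,0.84,1],[-0.7,0.15,0.03,0,0,0.84,1],[-0.69,0.2,0.03,0,0,0.84,1],[-0.67,0.24,0.02,0,0,0.84,1],[-0.65,0.29,0.03,0,0,0.84,1]]]}}

```text
time: 1.6
tool_pos: [0.4935, 0.2063, 0.2006]
tool_rot: [-180.0, 0.0, 98.8]
contact_force: [0.0, -0.4, 0.4]
finger_gap: 1.002
grasp_force: 0.0
```

Call:
{"api": "drive_tool", "payload": {"targets": [[[0,0,0.94,0,0,0,1],[0,0,0.94,0,0,0,1],[0,0,0.94,0,0,0,1],[0,0,0.94,0,0,0,1],[0,0,0,0,0,0,1]]]}}

```text
time: 2.1
tool_pos: [0.4881, 0.2057, 0.0444]
tool_rot: [-179.4, 0.1, 98.9]
contact_force: [-1.2, 0.0, -1.3]
finger_gap: 0.999
grasp_force: 0.0
```

Call:
{"api": "drive_tool", "payload": {"targets": [[[0,0,0,0,0,0,-1],[0,0,0,0,0,0,-1],[0,0,0,0,0,0,-1],[0,0,0,0,0,0,-1],[0,0,0,0,0,0,-1]]]}}

```text
time: 2.6
tool_pos: [0.494, 0.2077, 0.0518]
tool_rot: [179.9, -0.0, 98.9]
contact_force: [-0.5, 0.1, -0.1]
finger_gap: 0.62
grasp_force: 0.0
```

Call:
{"api": "drive_tool", "payload": {"targets": [[[0,0,0,0,0,0,-1],[0,0,0,0,0,0,-1],[0,0,0,0,0,0,-1],[0,0,0,0,0,0,-1],[0,0,0,0,0,0,-1]]]}}

```text
time: 3.1
tool_pos: [0.4929, 0.2074, 0.0507]
tool_rot: [-180.0, 0.0, 98.9]
contact_force: [-5.1, -1.6, 5.0]
finger_gap: 0.428
grasp_force: 30.0
```

Call:
{"api": "drive_tool", "payload": {"targets": [[[-0.3,-0.03,0,0,0,0,-1],[-0.6,-0.07,0,0,0,0,-1],[-0.8,-0.09,0,0,0,0.1,-1],[-0.8,-0.09,0,0,0,0.1,-1],[-0.8,-0.09,0,0,0,0,-1]]]}}

```text
time: 3.6
tool_pos: [0.4986, 0.0744, 0.0507]
tool_rot: [179.9, -0.1, 98.0]
contact_force: [1.1, 4.3, 1.1]
finger_gap: 0.43
grasp_force: 30.0
```

Call:
{"api": "drive_tool", "payload": {"targets": [[[-0.8,-0.09,0,0,0,0,-1],[-0.8,-0.09,0,0,0,0,-1],[-0.8,-0.09,0,0,0,0,-1],[-0.6,-0.06,0,0,0,0,-1],[-0.28,-0.02,0,0,0,0,-1]]]}}

```text
time: 4.1
tool_pos: [0.5029, -0.0584, 0.0507]
tool_rot: [180.0, -0.0, 97.9]
contact_force: [0.7, 6.5, 3.6]
finger_gap: 0.425
grasp_force: 30.0
```

Run:
```python
from station import *
from h import *
s=get_state();print(s["tool_pos"],s["tool_rot"],s["contact_force"],s["grasp_force"])
im=np.zeros((600,800,3),np.uint8)
for n in("scene","top"):
    q=snapshot(n);np.savez(f"{n}1.npz",**q)
    x,y,w,h=(190,110,110,140) if n=="scene" else (230,165,120,100)
    b=cv2.resize(q["img"][y:y+h,x:x+w],None,fx=4,fy=4,interpolation=cv2.INTER_CUBIC)
    b=cv2.convertScaleAbs(b,alpha=1.5)[:600]
    if n=="scene": im[:560,:320]=b[:,120-120:320]
    else: im[:400,320:]=b
cv2.imwrite("pics/c1.png",im)
```

```text
[ 0.50289333 -0.05840123  0.05070072] [ 1.79972705e+02 -4.08380512e-02  9.79103310e+01] [0.69527181 6.54702143 3.59568535] 30.002131462097168
```

View pics/c1.png

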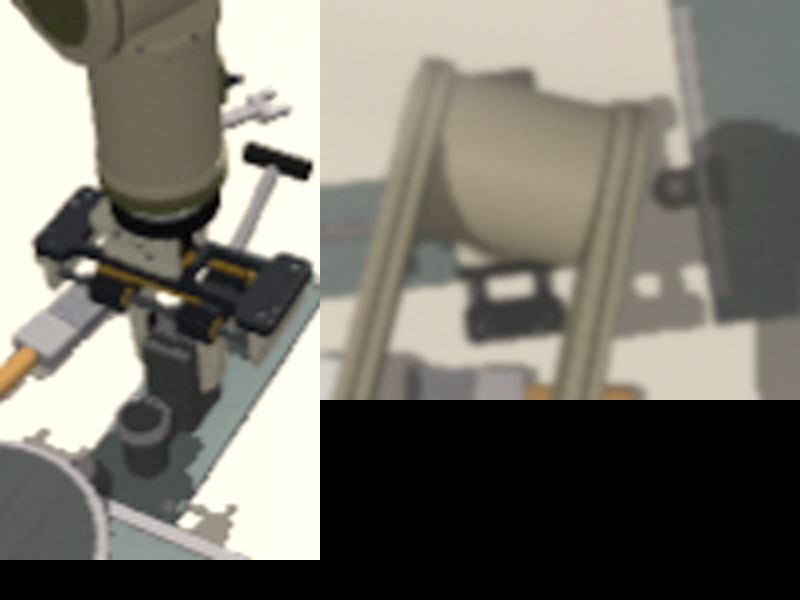

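The scene crop shows the saddle at about (145,423) and the stud at (97,475), partly behind the hopper. In the top crop the arm hides the jack, and the stud stays at (677,187).

Run:
```python
from h import *
c=load("scene1.npz");t=load("top1.npz")
n=lambda u,v,k,x,y:((u+.5)/k-.5+x,(v+.5)/k-.5+y)
print("saddle scene",plane(c,[n(145,423,4,190,110)],.062),"orig",plane(c,[((65.5)/2.8+249.5,167.5/2.8+99.5)],.062))
print("stud scene z.1",plane(c,[n(130,67,6,190,215)],.1))
print("stud top",plane(t,[n(677-320,187,4,230,165)],.1))
print("proj stud .5246,-.1953,.1",proj(c,[.5246,-.1953,.1]),"seen",n(130,67,6,190,215))
print("proj saddle pred",proj(c,[.5112,-.1178,.062]),"seen",n(145,423,4,190,110))
# stud white pixels in top
g=t["img"][204:222,310:330].astype(int).sum(2);print(g//3)
```

```text
saddle scene [[ 0.5181691  -0.12129388  0.062     ]] orig [[0.50080042 0.15421073 0.062     ]]
stud scene z.1 [[ 0.52883233 -0.19402285  0.1       ]]
stud top [[ 0.52519706 -0.19370455  0.1       ]]
proj stud .5246,-.1953,.1 [[209.74283892 225.35942656]] seen (211.25, 225.75)
proj saddle pred [[224.72835863 213.54687228]] seen (225.875, 215.375)
[[ 86  81  76  79  82  85  94 111 126 131 130 122 101  76  65  62  58  53
   47  48]
 [ 85  79  77  80  82  82  89 104 121 125 124 114  95  73  61  60  55  48
   45  44]
 [ 83  77  76  79  78  76  80  93 105 108 105  93  78  62  59  58  51  46
   44  44]
 [ 82  77  76  77  72  65  64  69  75  77  72  66  58  54  58  59  53  46
   44  44]
 [ 82  77  77  73  63  55  52  53  53  55  52  50  48  51  57  60  55  46
   44  43]
 [ 81  77  74  67  56  49  49  52  55  54  52  49  48  50  56  61  57  49
   44  43]
 [ 80  74  70  60  51  48  51  56  60  60  57  50  48  49  56  60  58  48
   45  43]
 [ 78  73  68  56  47  47  52  59  64  64  60  52  47  49  55  59  57  49
   45  44]
 [ 77  73  66  55  47  47  51  58  63  62  59  51  47  47  52  57  57  51
   45  43]
 [ 76  75  69  56  47  45  48  53  55  56  53  48  45  46  51  57  57  51
   46  44]
 [ 75  77  72  62  51  46  46  47  50  49  48  45  45  46  49  56  58  53
   47  44]
 [ 76  78  76  69  59  51  47  45  46  47  47  48  49  50  51  57  59  56
   49  47]
 [ 77  80  80  77  70  61  53  51  50  52  56  59  61  60  57  58  60  60
   55  50]
 [ 78  80  81  80  77  73  67  63  63  65  69  73  73  71  63  60  63  63
   60  55]
 [ 79  81  82  81  81  79  76  75  76  76  77  79  79  77  67  60  61  63
   62  58]
 [ 79  81  81  81  81  81  80  80  79  80  80  81  80  78  70  60  60  64
   63  59]
 [ 79  80  82  81  81  81  81  80  80  81  81  80  79  78  70  61  60  62
   63  58]
 [ 80  81  80  81  81  81  81  81  81  81  81  80  80  77  70  62  60  63
   63  59]]
```

Run:
```python
from h import *
c=load("scene1.npz");c0=load("scene0.npz");t0=load("top0.npz");t1=load("top1.npz")
a=np.linspace(0,2*np.pi,60);circ=lambda p,r:np.array(p)+np.c_[r*np.cos(a),r*np.sin(a),0*a]
im=np.zeros((600,800,3),np.uint8)
def tile(s,x,y,w,h,k,X,Y,cs):
    b=cv2.convertScaleAbs(cv2.resize(s["img"][y:y+h,x:x+w],None,fx=k,fy=k,interpolation=cv2.INTER_CUBIC),alpha=1.6)
    for p,r in cs:
        q=((proj(s,circ(p,r))-[x,y]+.5)*k-.5);cv2.polylines(b,[np.int32(q.round())],True,(0,0,255),1)
    im[Y:Y+h*k,X:X+w*k]=b
st=[.5258,-.1935,.1]
tile(c,200,195,40,42,10,0,0,[([.5112,-.1178,.062],.02),(st,.007)])
tile(c0,255,145,38,30,10,410,0,[([.502,.1484,.062],.02)])
tile(t0,192,205,26,28,10,410,305,[([.502,.1484,.062],.02)])
tile(t1,310,200,12,24,10,680,305,[(st,.007),([st[0],st[1],.084],.016)])
cv2.imwrite("pics/c2.png",im)
```

```text
(no output)
```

View pics/c2.png

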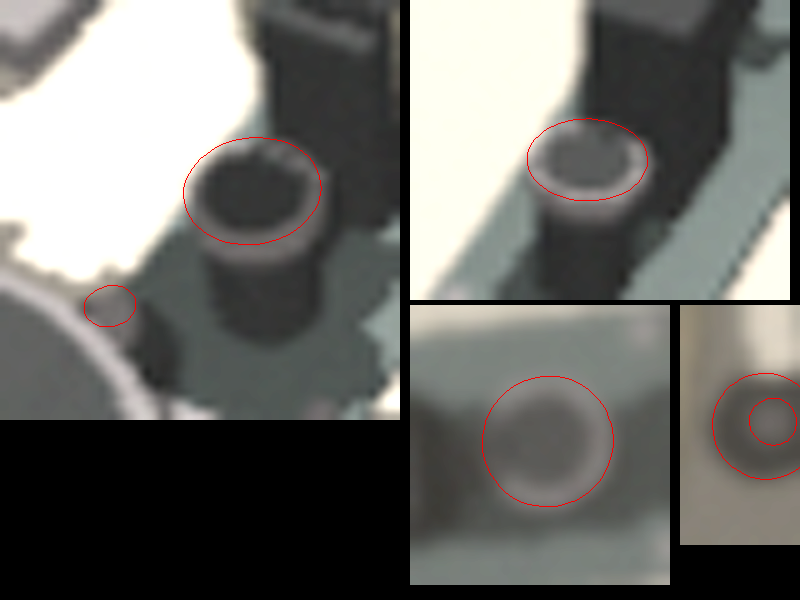

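The overlays fit: predicted saddle and stud circles land on the pictured ones in both views, within about 1 mm. I'll slide in now.

Call:
{"api": "drive_tool", "payload": {"targets": [[[-0.2,0.1,0,0,0,0,-1],[-0.5,0,0,0,0,0,-1],[-0.5,0,0,0,0,0,-1],[-0.5,0,0,0,0,0,-1],[-0.22,0,0,0,0,0,-1]]]}}

```text
time: 4.7
tool_pos: [0.5178, -0.132, 0.0507]
tool_rot: [180.0, -0.1, 98.0]
contact_force: [-0.6, 6.5, 4.4]
finger_gap: 0.433
grasp_force: 30.0
```

Call:
{"api": "drive_tool", "payload": {"targets": [[[0,0,0,0,0,0,-1],[0,0,0,0,0,0,-1]]]}}

```text
time: 4.9
tool_pos: [0.5178, -0.1326, 0.0507]
tool_rot: [180.0, 0.1, 98.0]
contact_force: [2.4, -3.4, -0.1]
finger_gap: 0.427
grasp_force: 30.0
```

Run:
```python
from station import *
from h import *
s=get_state();print(s["tool_pos"],s["tool_rot"],s["contact_force"])
c=snapshot("scene");np.savez("scene2.npz",**c)
d=np.radians(s["tool_rot"][2]-180);p=[*(s["tool_pos"][:2]+.06*np.array([np.cos(d),np.sin(d)])),.062];print("saddle",p)
```

```text
[ 0.51784335 -0.13255619  0.05069384] [1.79970032e+02 6.32986555e-02 9.80324748e+01] [ 2.38134252 -3.35169667 -0.10176774]
saddle [np.float64(0.5262274084973609), np.float64(-0.1919675331247762), 0.062]
```

Call:
{"api": "drive_tool", "payload": {"targets": [[[-0.04,0,0,0,0,0,-1],[0,0,0,0,0,0,-1],[0,0,0,0,0,0,1],[0,0,0,0,0,0,1],[0,0,0,0,0,0,1]]]}}

```text
time: 5.45
tool_pos: [0.5174, -0.1341, 0.0504]
tool_rot: [-180.0, 0.0, 98.0]
contact_force: [-0.1, 0.0, 0.1]
finger_gap: 0.64
grasp_force: 0.0
```

Call:
{"api": "drive_tool", "payload": {"targets": [[[0,0,0,0,0,0,1],[0,0,-0.5,0,0,0,1],[0,0,-1,0,0,0,1],[0,0,-1,0,0,0,1],[0,0,-1,0,0,0,1]]]}}

```text
time: 5.95
tool_pos: [0.5173, -0.1342, 0.1919]
tool_rot: [-180.0, -0.0, 98.0]
contact_force: [0.9, -0.7, -0.3]
finger_gap: 0.993
grasp_force: 0.0
```

Call:
{"api": "drive_tool", "payload": {"targets": [[[0.8,0,-0.5,0,0,0,-1],[0.8,0,0,0,0,0,-1],[0.8,0,0,0,0,0,-1],[0.8,0,0,0,0,0,-1],[0.8,0,0,0,0,0,-1]]]}}

```text
time: 6.45
tool_pos: [0.495, 0.0253, 0.2108]
tool_rot: [180.0, 0.0, 98.0]
contact_force: [-0.1, -0.5, 0.2]
finger_gap: 0.617
grasp_force: 0.0
```

Run:
```python
from station import *
from h import *
s=get_state();print(s["tool_pos"],s["tool_rot"],s["finger_gap"])
c=snapshot("scene");t=snapshot("top");np.savez("scene3.npz",**c)
a=np.linspace(0,2*np.pi,60);circ=lambda p,r:np.array(p)+np.c_[r*np.cos(a),r*np.sin(a),0*a]
im=np.zeros((600,800,3),np.uint8)
def tile(s,x,y,w,h,k,X,Y,cs):
    b=cv2.convertScaleAbs(cv2.resize(s["img"][y:y+h,x:x+w],None,fx=k,fy=k,interpolation=cv2.INTER_CUBIC),alpha=1.6)
    for p,r in cs:
        q=((proj(s,circ(p,r))-[x,y]+.5)*k-.5);cv2.polylines(b,[np.int32(q.round())],True,(0,0,255),1)
    im[Y:Y+h*k,X:X+w*k]=b
j=np.array([.5258,-.1935]);d=np.radians(-82);ex=np.array([np.cos(d),np.sin(d)])
pt=lambda x,z:[*(j+x*ex),z]
tile(c,185,185,50,60,8,0,0,[(pt(0,.062),.02),(pt(0,.1),.007)])
tile(t,210,165,125,75,3,405,0,[(pt(0,.1),.007),(pt(-.221,.138),.01)])
tile(c,190,100,80,70,5,400,240,[(pt(-.221,.142),.01)])
cv2.imwrite("pics/c3.png",im)
```

```text
[0.49503871 0.02525439 0.21075928] [1.79980601e+02 7.18370354e-03 9.79968344e+01] 0.6165154655076692
```

View pics/c3.png

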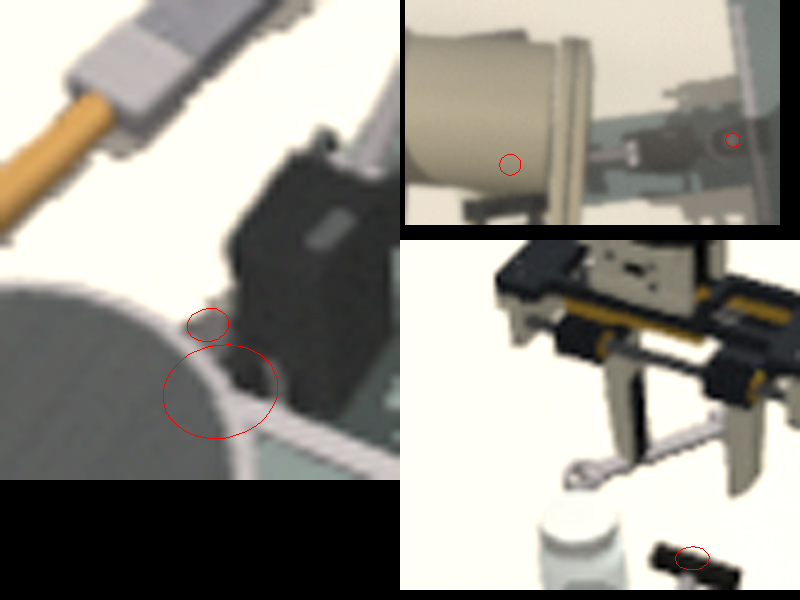

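The scene crop shows the bar at (695,567) matching the prediction, and the saddle hidden under the pad where expected. The block lines up, so I'll lower onto the bar and press along its arc.

Call:
{"api": "drive_tool", "payload": {"targets": [[[0,0,0,0,0,0,-1],[0,0,0,0,0,0,-1],[0,0,0.5,0,0,0,-1],[0,0,0.6,0,0,0,-1],[0,0,0.5,0,0,0,-1]]]}}

```text
time: 7.05
tool_pos: [0.4954, 0.0229, 0.1456]
tool_rot: [-180.0, 0.0, 97.9]
contact_force: [-1.3, 0.2, -0.2]
finger_gap: 0.103
grasp_force: 0.0
```

Call:
{"api": "drive_tool", "payload": {"targets": [[[0,0,0,0,0,0,-1],[0,0,0.12,0,0,0,-1],[0.07,0,0.16,0,0,0,-1],[0.07,0,0.16,0,0,0,-1],[0,0,0,0,0,0,-1]]]}}

```text
time: 7.55
tool_pos: [0.4947, 0.03, 0.1288]
tool_rot: [180.0, 0.0, 98.0]
contact_force: [0.7, -0.5, 1.8]
finger_gap: 0.001
grasp_force: 0.8
```

Call:
{"api": "drive_tool", "payload": {"targets": [[[0.1,0,0.33,0,0,0,-1],[0.07,0,0.34,0,0,0,-1],[0.04,0,0.35,0,0,0,-1],[0,0,0.25,0,0,0,-1],[0,0,0,0,0,0,-1]]]}}

```text
time: 8.05
tool_pos: [0.4942, 0.0395, 0.0784]
tool_rot: [179.9, -0.1, 98.1]
contact_force: [-1.0, 5.2, 8.3]
finger_gap: 0.005
grasp_force: 4.0
```

Call:
{"api": "drive_tool", "payload": {"targets": [[[-0.02,0,0.25,0,0,0,-1],[-0.02,0,0.2,0,0,0,-1],[0,0,0.06,0,0,0,-1],[0,0,0,0,0,0,-1],[0,0,0,0,0,0,-1]]]}}

```text
time: 8.55
tool_pos: [0.4952, 0.0377, 0.0598]
tool_rot: [179.8, -0.1, 98.1]
contact_force: [-2.1, 5.3, 11.7]
finger_gap: 0.005
grasp_force: 5.8
```

Call:
{"api": "drive_tool", "payload": {"targets": [[[0,0,0.08,0,0,0,-1],[0,0,0,0,0,0,-1],[0,0,0,0,0,0,-1]]]}}

```text
time: 8.85
tool_pos: [0.4955, 0.0376, 0.0584]
tool_rot: [179.8, -0.1, 98.1]
contact_force: [-11.7, 4.4, 28.0]
finger_gap: 0.011
grasp_force: 14.3
```

Run:
```python
from station import *
from h import *
s=get_state();print(s["tool_pos"],s["contact_force"])
c=snapshot("scene");t=snapshot("top");np.savez("top4.npz",**t)
c0=load("scene3.npz");C=cloud(t);C0=cloud(load("top0.npz"))
for n,A in(("before",C0),("now",C)):
    p=A[170:240,322:355];m=(p[...,2]>.08)&(p[...,2]<.14);print(n,"front deck z",np.median(p[...,2][m]))
b=lambda q:cv2.convertScaleAbs(cv2.resize(q["img"][100:260,130:290],None,fx=2.5,fy=2.5),alpha=1.5)
cv2.imwrite("pics/c4.png",np.hstack([b(c0),b(c)]))
```

```text
[0.4954831  0.03762718 0.05839798] [-11.67157525   4.36448854  27.98863536]
before front deck z 0.09768634874956161
now front deck z 0.11523061947021129
```

View pics/c4.png

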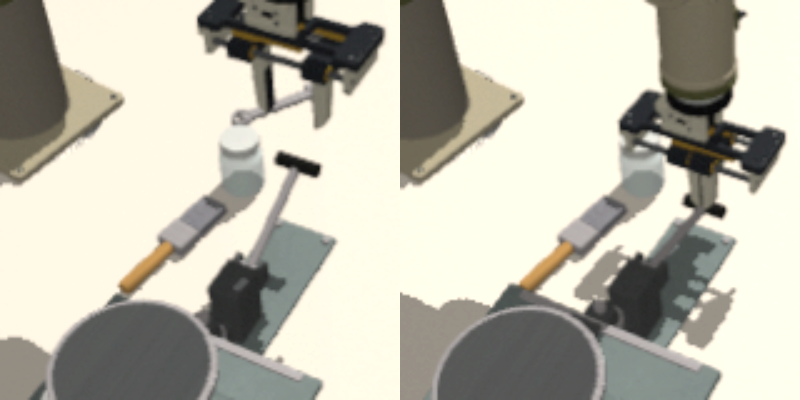

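The right half shows the handle fully down at (705,210), held by the fingers, and the mill deck raised. Force rose to 28 N at the stop. Now I'll release along the arc.

Call:
{"api": "drive_tool", "payload": {"targets": [[[0,0,-0.15,0,0,0,-1],[0.03,0,-0.3,0,0,0,-1],[0,0,-0.35,0,0,0,-1],[-0.04,0,-0.35,0,0,0,-1],[-0.07,0,-0.35,0,0,0,-1]]]}}

```text
time: 9.45
tool_pos: [0.4955, 0.0328, 0.1167]
tool_rot: [179.8, 0.1, 98.0]
contact_force: [1.6, -3.2, 5.7]
finger_gap: 0.001
grasp_force: 2.7
```

Call:
{"api": "drive_tool", "payload": {"targets": [[[-0.1,0,-0.35,0,0,0,-1],[-0.1,0,-0.35,0,0,0,-1],[-0.05,0,-0.4,0,0,0,-1],[0,0,-0.4,0,0,0,-1],[0,0,0,0,0,0,-1]]]}}

```text
time: 9.95
tool_pos: [0.4967, 0.0234, 0.177]
tool_rot: [179.8, 0.0, 98.0]
contact_force: [0.2, -0.2, 0.1]
finger_gap: 0.009
grasp_force: 0.0
```

Call:
{"api": "drive_tool", "payload": {"targets": [[[0,0,0,0,0,0,-1],[0,0,0,0,0,0,-1],[0,0,0,0,0,0,-1],[0,0,0,0,0,0,-1],[0,0,0,0,0,0,-1]]]}}

```text
time: 10.45
tool_pos: [0.4952, 0.0235, 0.1741]
tool_rot: [-179.9, -0.0, 98.0]
contact_force: [0.3, 0.5, -0.2]
finger_gap: 0.002
grasp_force: 0.0
```

Run:
```python
from station import *
from h import *
s=get_state();print(s["time"],s["tool_pos"],s["contact_force"])
c=snapshot("scene");t=snapshot("top");C=cloud(t)
p=C[170:240,322:355];m=(p[...,2]>.08)&(p[...,2]<.14);print("deck z",np.median(p[...,2][m]))
c0=load("scene3.npz")
j=np.array([.5258,-.1935]);d=np.radians(-82);ex=np.array([np.cos(d),np.sin(d)])
ey=np.array([-ex[1],ex[0]])
def b(q):
    x,y=185,130;o=cv2.convertScaleAbs(cv2.resize(q["img"][y:y+120,x:x+80],None,fx=5,fy=5,interpolation=cv2.INTER_CUBIC),alpha=1.5)
    P=[[*(j+a*ex+e*ey),z] for a,e,z in((-.221,-.028,.133),(-.221,.028,.133))]
    Q=[[*(j+a*ex+e*ey),.095] for a,e in((-.085,-.02),(-.085,.02),(-.035,.02),(-.035,-.02))]
    W=[[*(j+a*ex+e*ey),.008] for a,e in((-.235,-.045),(-.235,.045),(.04,.045),(.04,-.045))]
    for L in(P,Q,W): cv2.polylines(o,[np.int32((proj(q,L)-[x,y]+.5)*5-.5)],True,(0,0,255),1)
    return o
cv2.imwrite("pics/c5.png",np.hstack([b(c0),b(c)]))
```

```text
10.45 [0.49516507 0.02345588 0.17411687] [ 0.29465772  0.53444629 -0.23478004]
deck z 0.0977728091962391
```

View pics/c5.png

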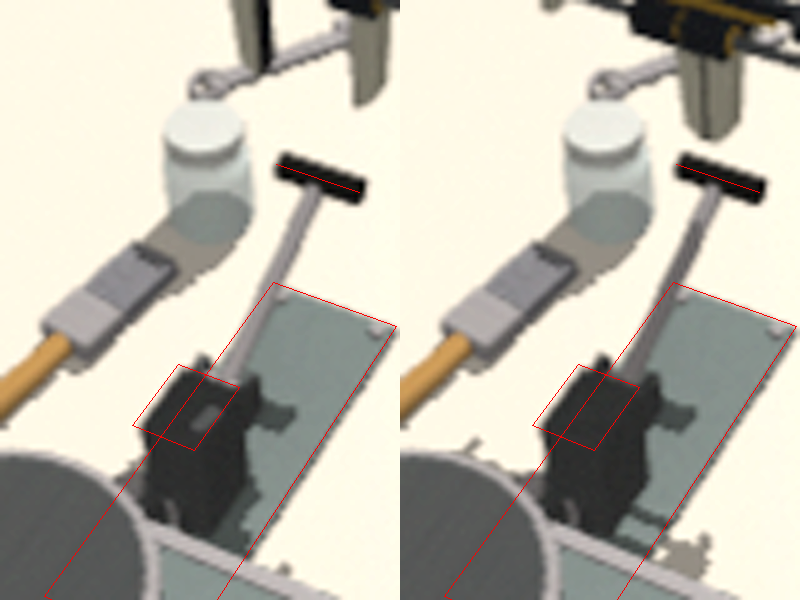

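Both halves look the same: jack unmoved, handle fully up at (720,178), deck back to 0.098 m. Now the second press.

Call:
{"api": "drive_tool", "payload": {"targets": [[[0.05,0,0.35,0,0,0,-1],[0,0,0.38,0,0,0,-1],[0.07,0,0.2,0,0,0,-1],[0.07,0,0.2,0,0,0,-1],[0,0,0,0,0,0,-1]]]}}

```text
time: 11.05
tool_pos: [0.4934, 0.0315, 0.1278]
tool_rot: [-179.9, -0.0, 98.1]
contact_force: [-1.8, 0.9, 3.1]
finger_gap: 0.008
grasp_force: 1.1
```

Call:
{"api": "drive_tool", "payload": {"targets": [[[0.1,0,0.33,0,0,0,-1],[0.07,0,0.34,0,0,0,-1],[0.04,0,0.35,0,0,0,-1],[0,0,0.25,0,0,0,-1],[0,0,0,0,0,0,-1]]]}}

```text
time: 11.55
tool_pos: [0.4938, 0.0402, 0.0787]
tool_rot: [179.9, -0.1, 98.0]
contact_force: [-1.7, 5.0, 7.8]
finger_gap: 0.002
grasp_force: 4.0
```

Call:
{"api": "drive_tool", "payload": {"targets": [[[-0.02,0,0.25,0,0,0,-1],[-0.02,0,0.2,0,0,0,-1],[0,0,0.03,0,0,0,-1],[0,0,0,0,0,0,-1],[0,0,0,0,0,0,-1]]]}}

```text
time: 12.05
tool_pos: [0.4948, 0.0384, 0.0608]
tool_rot: [179.8, -0.0, 98.0]
contact_force: [-1.1, 4.8, 8.2]
finger_gap: 0.002
grasp_force: 3.9
```

Not yet at the stop (first press read 28 N at z 0.0584), so I'll go on a little.

Call:
{"api": "drive_tool", "payload": {"targets": [[[0,0,0.08,0,0,0,-1],[0,0,0.03,0,0,0,-1],[0,0,0,0,0,0,-1],[0,0,0,0,0,0,-1],[0,0,0,0,0,0,-1]]]}}

```text
time: 12.55
tool_pos: [0.4951, 0.0383, 0.0585]
tool_rot: [179.8, -0.0, 98.0]
contact_force: [-10.0, 4.0, 27.5]
finger_gap: 0.005
grasp_force: 13.6
```

Call:
{"api": "drive_tool", "payload": {"targets": [[[0,0,0,0,0,0,-1],[0,0,0,0,0,0,-1],[0,0,0,0,0,0,-1],[0,0,0,0,0,0,-1],[0,0,0,0,0,0,-1]]]}}

```text
time: 13.05
tool_pos: [0.4951, 0.0383, 0.0585]
tool_rot: [179.8, -0.0, 98.0]
contact_force: [-10.6, 4.2, 27.0]
finger_gap: 0.005
grasp_force: 13.6
```

Run:
```python
from station import *
from h import *
s=get_state();print(s["tool_pos"],s["contact_force"])
t=snapshot("top");p=cloud(t)[170:240,322:355];m=(p[...,2]>.08)&(p[...,2]<.14);z=np.median(p[...,2][m]);print("deck z",z)
if z>.113 and s["contact_force"][2]>15: print(hand_in())
```

```text
[0.49513367 0.03830763 0.05851218] [-10.61755707   4.21432055  26.97341828]
deck z 0.1152239892030078
the job is handed in; nothing more can be done
None
```

The job is handed in at about 13 s: the jack is set under the lift pad and released, the trial lift was made and let fully back up, and the arm is now holding the handle at its stop (27 N) with the mill's deck front about 17 mm up by the top camera; no verdict came back.

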